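# Start the slanted filler plug square with the hand driver

### The arm

A 6-joint arm with a two-finger parallel gripper is mounted at the origin on a cart in front of the work surface, level with it; the furniture and walls round the work are solid. World frame = base frame: x ahead of the robot, y to its left, z up, the work surface at z = 0. Lengths are in mm, angles in rad, forces in N, time in s.
With the tool pointing down it reaches from about 275 to 1000 mm from the base axis. Payload 8.4 kg.
Tool frame: the origin (TCP) lies at the very end of the fingers, on their centre line; the grasp point (between the pads) lies 19 mm behind it; z points along the fingers, y is the line along which they close (so a half turn about z gives the same grasp; the last joint's range is limited). The gripper opens to 85 mm and grips with 20 to 120 N. Pads are 22 mm wide; open, the fingers measure 114 mm over their backs; the gripper's body (76 mm by 85 mm) begins 54 mm behind the grasp point. The pads swing forward as they close: fully open they stand 13 mm farther back than shut.
Start: joints at [-1.219, 0.353, 1.633, -0, 1.155, -0.002], TCP at [216.539, -586.292, 231.281] pointing down, gripper open.
Joint ranges: [-2.63, 2.63], [-0.92, 2.1], [0.06, 2.66], [-1.3, 4.44], [0, 2.69], [-3.02, 3.02]. Speed limits (rad/s): [2.22, 2.22, 2.79, 3.14, 3.14, 3.14].

### API

Orientations are given as [roll, pitch, yaw] about the fixed x, y, z axes, in that order (R = Rz(yaw) Ry(pitch) Rx(roll)).
In Python, from rig import sensors, grab_frame, camera_params, order gives the robot as it stands. The module is installed in compiled form; this text tells all that it offers.
- The arm moves only by the tool move_arm, never from a script. Its argument "motion" is a list of rows, each a list of 7 numbers: the turn, a rotation vector about the tool's x, y, z in normalised numbers (1 is 2 pi rad), then the shift along the tool's x, y, z in fractions of the full range, 1 being 0.75 m, then the finger opening in m, from 0 to 0.0854. A call has 1 to 8 rows; each row is the pose to reach, as a shift and turn from the pose commanded when the call began, along the tool's axes at that moment; what a row does not reach only later rows make up. A row lasts 1/8 s, in which the tool goes at most 62.5 mm and 10.7 degrees, less where a joint would pass 70% of its speed; a pose out of reach is approached as far as the arm can. Shift and turn numbers lie between -1 and 1, and a call with a number outside is refused. A call with a gripper value outside its range is refused whole. The fingers move at their own pace and stop on an object; "grip_force" is the grip in N (left out, the last holds). Time passes only in rows, so rows that repeat a pose let the fingers close. It gives the time, the measured TCP pose, the force, the opening and the grip force at its end, in the units of the state.
- sensors.sense(): the state, without advancing time (a new reading comes with each control period).
- grab_frame(name): name is "scene" or "side" or "wrist"; returns (picture, depth): 384x512x3 uint8, red, green, blue; 384x512 float32, mm along the optical axis (not along the pixel's ray), 0 where there is no reading.
- camera_params(name): a dict with "camera_matrix" (3x3 intrinsics, pixels), "k1" (the pictures are not rectified: a ray, as slopes to the right and down, at radius r is drawn at 1 + k1 r^2 times it, then the intrinsics apply), "world_from_camera" (4x4, takes a point from camera to world coordinates). Camera axes: x right, y down, z forward; pixel columns grow to the right and rows downward; lengths in mm; the calibration is good to about 2 mm. A picture is of the moment at which its call begins: read the wrist's pose just before it. camera_params takes no time and is no camera call; for the wrist camera it gives the pose at the moment of the call.
- order.sign_off(): hands the job in; it is judged then, once.
The state is a dict: "clock": time; "qpos": joint angles; "qvel": joint speeds; "joint_efforts": joint torques, N m; "eef_pos": TCP position; "tcp_rot": TCP orientation; "contact_force": force on the tool from outside, world axes, zero at the start; "wrist_torque": the same for the moment, N m; "opening": opening from 0.0 (shut) to 1.0 (fully open); "grasp_force": force on a finger pad.
Only numpy, scipy, OpenCV 4.12 (cv2) and the standard library are available. Lean on these libraries where they do the work, as an engineer would, in place of code of your own. Each camera call takes 0.05 s, during which the arm holds its last target. There are 200 camera calls.

### The job

Take the square-bit hand driver out of its wooden stand, line it up with the slanted filler plug of the gear housing and feel its bit fully home into the plug's square recess before you turn anything. Then, pressing only gently and keeping the driver square to the plug, turn the plug clockwise about a fifth of a turn to start its thread. Put the driver back upright in its stand, fully down, without touching the plug with the fingers or disturbing the other things.

Things in the scene. Friction and masses are not known exactly. Their poses are not given: they have to be found in the camera images.
- driver: loose hand driver, 121 mm long, 160 g, upright in the stand, turned any way. Origin: centre of the bit's end face; +z along its axis to the handle. Square steel bit 19 x 19 mm to z 16 (first 2 mm narrowed to 17 mm); round shank 24 mm thick to z 60; collar 42 mm across, z 60 to 66; black handle 24 x 24 mm square, z 66 to 118; sides of handle and bit parallel to the driver's x, y
- bit_tip (a point): centre of the end face of the driver's bit (same place and axes as driver)
- stand: fixed wooden block 80 x 80 x 62 mm, origin at the centre of its underside, z up. A round hole 31 mm wide goes down through its middle; the driver hangs in it by its collar, bit tip 2 mm above the bench.
- stand_mouth (a point): centre of the stand's hole at the top face, 62 mm above the bench
- housing: fixed grey gear housing, 116 x 150 mm foot, gear case a lying cylinder along its y, top about 0.14 m with the plug. Origin at the centre of its underside, z up. A 54 mm boss rises from the case, leaning 0.26 rad towards the housing's -x (the robot's side).
- plug: steel filler plug in the boss. Origin on its axis, under its 50 mm round, 4 mm thick flange; z outward along the plug's leaning axis; these axes do not turn with the plug. On the flange a 36 x 36 mm square head, up to z 20 mm, its end with a central square recess 20.4 mm wide, 12 mm deep, parallel to the head's sides
- plug_seat (a point): centre of the recess floor (plug's z 8 mm): the bit's tip is here when home; axes as the plug. Not measured: at the start the recess stands turned by anything from 0.15 to 1.42 rad counterclockwise (about +z) from the plug's x and y axes, so never in line with them; it takes the bit only within about 0.07 rad of square to it, in any quarter turn
- plug_turn (a joint): turn of the plug from its start, rad; 0 at the start, which is also its stop to the left; grows clockwise as seen from outside; friction about 0.08 N m; goes in 3 mm a turn; end stop at 2.5
- capacitor: loose upright black capacitor, 30 mm across, 42 mm tall, on the bench between stand and housing; origin at the centre of its underside; a bystander
- spanner: loose open-ended spanner, 38 x 189 x 7 mm, behind the stand; origin at the centre of its underside; a bystander
- board: loose small circuit board, 50 x 70 x 27 mm, in front of the housing; origin at the centre of its underside; a bystander
Things that resemble listed ones, but are neither listed nor needed, are in the scene too. Leave any green, orange or purple look-alike of the driver alone.

How it is judged (in metres and radians):
On the way, in this order (a step that is already met when the one before it is completed fails the run):
1. the driver's bit is fully home in the plug's recess, square to the plug, before the plug has turned (distance between bit_tip and plug_seat below 0.004 m and angle between the z axis of driver and the z axis of plug, either way round below 0.09 rad and value of joint plug_turn below 0.15 rad), for 0.2 s.
2. the plug is turned clockwise at least 60 degrees with the bit still home and square (value of joint plug_turn above 1.05 rad and distance between bit_tip and plug_seat below 0.006 m and angle between the z axis of driver and the z axis of plug, either way round below 0.1 rad), for 0.1 s.
At the end, for the whole second after the job is handed in: the plug stays turned clockwise by at least 1.0 rad from its start, and the driver stands released and at rest in its stand: tip within 6 mm of the hole's axis and less than 6 mm above the bench, upright within 0.1 rad (horizontal distance between driver and stand_mouth below 0.006 m and height (world z) of driver below 0.006 m and angle between driver's own z axis and vertical below 0.1 rad and linear speed of driver below 0.02 m/s and value of joint plug_turn above 1 rad); the robot touches nothing.
It fails at once if the driver presses on the plug or wrenches it with more than 30 N (contact force between driver and plug above 30 N).
It fails at once if the plug is turned while the driver is more than 0.12 rad out of square with it (velocity of joint plug_turn above 0.15 rad/s and angle between the z axis of driver and the z axis of plug, either way round above 0.12 rad).
It fails at once if the fingers touch the plug (contact force between the fingers and plug above 1 N).
It fails at once if a bystander (capacitor, spanner, board) is pushed more than 20 mm (distance of any of capacitor, spanner, board from where it was at the start of the episode above 0.02 m).
It also fails if it takes over 64 s, if anything falls off the work surface, if the arm or the gripper's body presses on something with over 40 N, if the wrist force passes 120 N, or if a joint passes its speed limit or range.

## Working session

There is one attempt and no reset: what is moved stays moved. The work goes in short steps, Python scripts to look and compute and a tool call to move; the robot and the scene stay as the last step left them, time stands still between calls to the robot, and variables do not carry over. Pictures are saved under pics/ and viewed, at most 10 in all, crops included, and the job is handed in when it is done.

Besides the shell and the picture viewer there is one more tool, called after "Emit:" as name(argument=value, ...) on one line, values as JSON. move_arm: Moves the arm, as the interface text tells. Its arguments: {"type":"object","properties":{"motion":{"type":"array","items":{"type":"array","items":{"type":"number"}}},"grip_force":{"type":"number"}},"required":["motion"]}

```bash
mkdir -p pics; cat > h.py <<'E'
import numpy as np, cv2
from scipy.spatial.transform import Rotation as R
from rig import sensors, grab_frame, camera_params, order
def grab(n):
    p=camera_params(n); im,d=grab_frame(n); return im,d,p
def world(u,v,d,p):
    """world points from pixels and depth (mm)"""
    K=np.array(p["camera_matrix"],float);k=p["k1"];T=np.array(p["world_from_camera"])
    u=np.asarray(u,float);v=np.asarray(v,float)
    n=cv2.undistortPoints(np.stack([u.ravel(),v.ravel()],1)[:,None],K,np.array([k,0,0,0.]))[:,0]
    z=np.asarray(d,float).ravel()
    c=np.c_[n*z[:,None],z]
    return c@T[:3,:3].T+T[:3,3]
def cloud(d,p):
    v,u=np.mgrid[:384,:512]; return world(u,v,d,p).reshape(384,512,3)
def proj(P,p):
    K=np.array(p["camera_matrix"],float);T=np.linalg.inv(np.array(p["world_from_camera"]))
    r=cv2.Rodrigues(T[:3,:3])[0]
    return cv2.projectPoints(np.atleast_2d(np.asarray(P,float)),r,T[:3,3],K,np.array([p["k1"],0,0,0.]))[0][:,0]
def save(n,im): cv2.imwrite("pics/"+n,cv2.cvtColor(im,cv2.COLOR_RGB2BGR))
def pose():
    s=sensors.sense(); return np.array(s["eef_pos"]),s["tcp_rot"],s
E
python3 - <<'E'
from h import *
print(sensors.sense())
ims=[]
for n in("scene","side"):
    im,d,p=grab(n); np.savez(n,im=im,d=d,**{k:np.array(v) for k,v in p.items()}); ims.append(im)
    print(n,np.round(np.array(p["world_from_camera"]),3).tolist(),p["k1"],p["camera_matrix"])
im=cv2.resize(ims[0],(800,600)); save("a.png",im); save("b.png",cv2.resize(ims[1],(800,600)))
E
```

```text
{'clock': 0.0, 'qpos': array([-1.21943429e+00,  3.53676643e-01,  1.63416613e+00, -1.99490739e-05,
        1.15521185e+00, -2.39933256e-03]), 'qvel': array([ 6.46854230e-04,  6.75965206e-05,  3.00850042e-04,  8.30117459e-04,
        8.56515939e-04, -7.33534656e-04]), 'joint_efforts': array([ 8.27227541e-04, -6.05242181e+01, -3.42076993e+01, -4.56308680e-05,
        9.58556804e-03,  2.46611427e-05]), 'eef_pos': array([ 216.33997714, -585.82917306,  230.53020451]), 'tcp_rot': array([-3.14013064e+00,  1.47314222e-05,  3.53769448e-01]), 'contact_force': array([ 0.07773117,  0.07373128, -0.87807162]), 'wrist_torque': array([0.07683423, 0.01638116, 0.00575025]), 'grasp_force': 0.0, 'opening': 1.0042818000853975}
scene [[-0.829, -0.352, 0.433, 92.882], [-0.558, 0.489, -0.671, 889.359], [0.025, -0.798, -0.602, 705.124], [0.0, 0.0, 0.0, 1.0]] -0.01669930759974745 [[497.26388851   0.         254.09625652]
 [  0.         497.26388851 190.26272926]
 [  0.           0.           1.        ]]
side [[-0.896, -0.161, 0.413, 172.482], [-0.442, 0.379, -0.813, 957.17], [-0.026, -0.911, -0.411, 481.303], [0.0, 0.0, 0.0, 1.0]] 0.009066704938474104 [[438.85329468   0.         251.59970462]
 [  0.         438.85329468 187.08138388]
 [  0.           0.           1.        ]]
```

View pics/a.png

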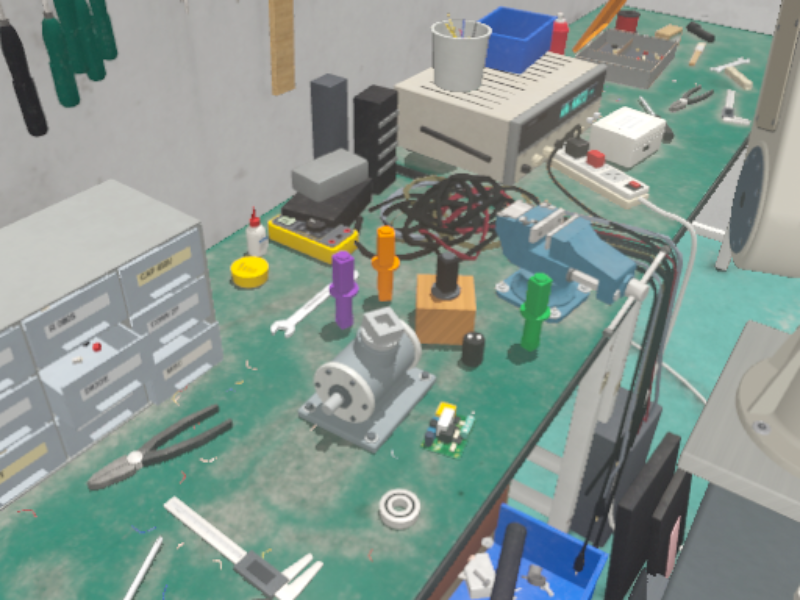

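View pics/b.png

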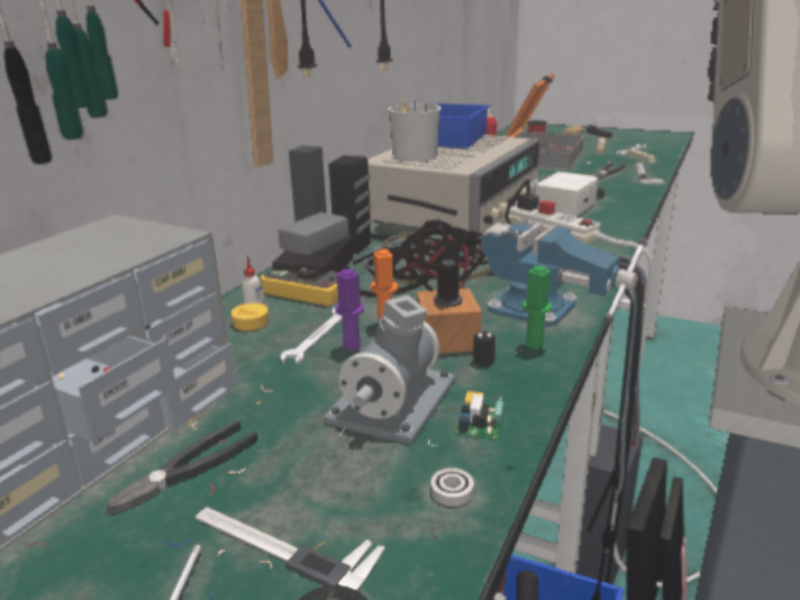

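Scene view (800x600 pixels): candidates for the driver are black at (447,270) in the wooden stand, purple (343,290), orange (385,263) and green (537,310). I choose the black one in the stand. The plug is at (383,325), the capacitor (473,348), the board (450,430) and the spanner (310,305).

```bash
python3 - <<'E'
from h import *
for n in("scene","side"):
    z=np.load(n+".npz"); p={k:z[k] for k in("camera_matrix","k1","world_from_camera")}; C=cloud(z["d"],p); im=z["im"].astype(int); ok=z["d"]>0
    X=C[ok];col=im[ok]
    print(n,"cam",p["world_from_camera"][:3,3].round())
    pts={"scene":{"drv":(447,262),"standtop":(428,290),"stand_f":(446,330),"plug":(383,322),"cap":(473,336),"board":(447,425),"span":(310,305),"green":(539,278),"purple":(343,258),"orange":(386,232),"foot":(380,430)},
         "side":{"drv":(448,268),"standtop":(430,302),"plug":(404,312),"cap":(484,336),"board":(480,410),"green":(539,270),"purple":(348,275),"orange":(384,256)}}[n]
    for k,(u,v) in pts.items():
        u=int(u*.64);v=int(v*.64); print(k,C[v,u].round(0))
    # stand top
    drv=C[int(pts["drv"][1]*.64),int(pts["drv"][0]*.64)]
    near=np.hypot(X[:,0]-drv[0],X[:,1]-drv[1])<75
    brown=(col[:,0]>col[:,2]+40)&near
    t=X[brown&(abs(X[:,2]-62)<3)]
    if len(t)>10:print("standtop n",len(t),cv2.minAreaRect(t[:,:2].astype(np.float32)),t[:,2].mean())
    dk=near&(col.max(1)<70)
    t=X[dk&(X[:,2]>100)]; print("handle top z",np.percentile(t[:,2],[50,95,99]))
    q=t[t[:,2]>np.percentile(t[:,2],99)-4]; print("top",len(q),q.mean(0),cv2.minAreaRect(q[:,:2].astype(np.float32)))
    # plug
    pl=C[int(pts["plug"][1]*.64),int(pts["plug"][0]*.64)]
    near=(np.linalg.norm(X-pl,axis=1)<35); print("plug nr",near.sum(),X[near][:,2].max())
z=np.load("scene.npz");c=z["im"][150:230,200:330]; save("c.png",cv2.resize(c,None,fx=6,fy=6,interpolation=cv2.INTER_CUBIC))
E
```

```text
scene cam [ 93. 889. 705.]
drv [506. 130. 119.]
standtop [533. 132.  61.]
stand_f [486. 155.  26.]
plug [495. 297. 128.]
cap [441. 163.  41.]
board [393. 305.  22.]
span [693. 198.   3.]
green [390.  92. 119.]
purple [621. 210. 122.]
orange [613. 118. 120.]
foot [460. 350.  12.]
standtop n 593 ((507.7520446777344, 122.55436706542969), (79.78277587890625, 84.73590850830078), 32.737613677978516) 61.93576282280644
handle top z [110.00835793 118.0138082  118.60489303]
top 21 [504.62537186 131.42227591 117.00692251] ((504.5852355957031, 130.99253845214844), (23.564268112182617, 12.25883674621582), 24.321956634521484)
plug nr 630 145.16204978788824
side cam [172. 957. 481.]
drv [505. 135. 119.]
standtop [532. 134.  61.]
plug [494. 299. 127.]
cap [440. 163.  38.]
board [394. 304.  18.]
green [388.  96. 120.]
purple [623. 209. 117.]
orange [609. 128. 120.]
standtop n 383 ((508.3480529785156, 123.1795425415039), (81.21204376220703, 85.15508270263672), 34.806304931640625) 60.92846765973811
handle top z [111.2912137  119.7141318  120.63443742]
top 28 [506.78740334 130.39509104 119.02688854] ((505.6953125, 129.39895629882812), (28.30109977722168, 15.558361053466797), 27.28870964050293)
plug nr 622 143.37012219159482
```

View pics/c.png

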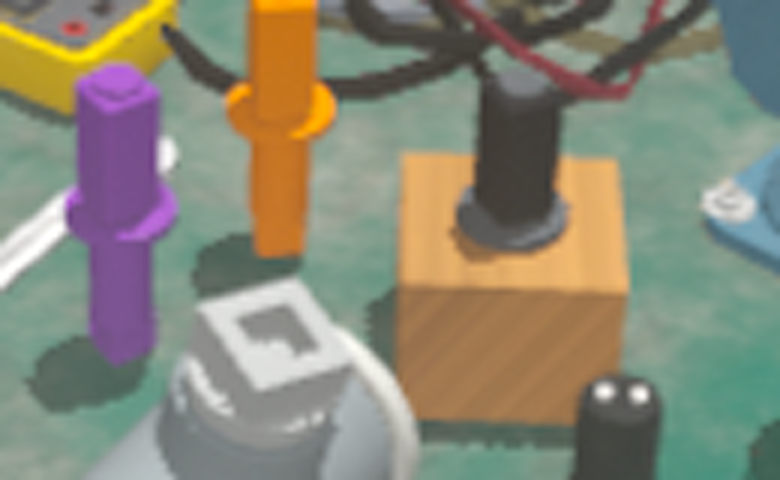

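The close crop confirms it: a black handle with a steel collar sitting in the wooden stand at crop (515,150). The plug head with its square recess is at (280,330). Next is a wrist-camera view from above.

```bash
cat >> h.py <<'E'
def down(yaw): return R.from_euler("xyz",[np.pi,0,yaw])
def rel(P,Rt):
    """row (turn, shift m) from the measured pose to world pose P (mm), Rt"""
    p,r,_=pose(); R0=R.from_euler("xyz",r)
    return np.r_[(R0.inv()*Rt).as_rotvec(),R0.inv().apply(np.asarray(P)-p)/1000].round(4)
E
python3 - <<'E'
from h import *
p,r,s=pose(); T=np.array(camera_params("wrist")["world_from_camera"]); R0=R.from_euler("xyz",r)
print(R0.inv().apply(T[:3,3]-p), (R0.inv().as_matrix()@T[:3,:3]).round(3), camera_params("wrist")["camera_matrix"])
print(rel([300,-400,360],down(0.35)),rel([440,200,360],down(0.35)))
E
```

```text
[  82.59684527   -0.16267078 -142.72857499] [[ 0.002 -0.947 -0.321]
 [ 1.     0.001  0.001]
 [-0.    -0.321  0.947]] [[318.8032862    0.         251.68719547]
 [  0.         318.8032862  192.57306965]
 [  0.           0.           1.        ]]
[-0.0013 -0.      0.0038  0.1428 -0.1456 -0.1292] [-0.0013 -0.      0.0038  0.482  -0.6599 -0.1285]
```

The rows are not in the units I measure in: shifts go in shares of 0.75 m and turns go in shares of 2 pi rad. I convert before sending: -0.648 m / 0.75 = -0.864, 0.583 m / 0.75 = 0.7773.

Emit:
move_arm(motion=[[0,0,0,0.04,-0.04,-0.08,0.0854],[0,0,0,0.08,-0.08,-0.1333,0.0854],[0,0,0,0.7773,-0.864,-0.1733,0.0854],[0,0,0,0.7773,-0.864,-0.1733,0.0854],[0,0,0,0.7773,-0.864,-0.1733,0.0854],[0,0,0,0.7773,-0.864,-0.1733,0.0854],[0,0,0,0.7773,-0.864,-0.1733,0.0854],[0,0,0,0.7773,-0.864,-0.1733,0.0854]])

```text
clock: 1.1
eef_pos: [387.0, -162.7, 343.1]
tcp_rot: [3.141, -0.0, 0.353]
contact_force: [1.5, -0.4, 0.7]
opening: 0.998
grasp_force: 0.0
```

```bash
python3 - <<'E'
from h import *
print(pose()[:2],rel([540,224,360],down(0.35)))
E
```

```text
(array([ 386.98001835, -162.7287824 ,  343.10086956]), array([ 3.14137834e+00, -3.40528242e-04,  3.53406487e-01])) [ 2.000e-04 -3.000e-04  3.400e-03  2.774e-01 -3.099e-01 -1.690e-02]
```

In the tool's units: -0.31 m / 0.75 = -0.4133, 0.277 m / 0.75 = 0.3693.

Emit:
move_arm(motion=[[0,0,0,0.3693,-0.4133,-0.0227,0.0854],[0,0,0,0.3693,-0.4133,-0.0227,0.0854],[0,0,0,0.3693,-0.4133,-0.0227,0.0854],[0,0,0,0.3693,-0.4133,-0.0227,0.0854],[0,0,0,0.3693,-0.4133,-0.0227,0.0854],[0,0,0,0.3693,-0.4133,-0.0227,0.0854],[0,0,0,0.3693,-0.4133,-0.0227,0.0854],[0,0,0,0.3693,-0.4133,-0.0227,0.0854]])

```text
clock: 2.1
eef_pos: [539.5, 224.5, 359.1]
tcp_rot: [-3.141, 0.001, 0.357]
contact_force: [0.2, -0.5, 0.3]
opening: 0.997
grasp_force: 0.0
```

```bash
python3 - <<'E'
from h import *
print(pose()[:2])
im,d,p=grab("wrist"); np.savez("w1",im=im,d=d,**{k:np.array(v) for k,v in p.items()}); save("d.png",cv2.resize(im,(800,600)))
print(np.array(p["world_from_camera"])[:3,3], proj([[507,123,119],[507,123,62],[495,297,128]],p)*800/512)
E
```

```text
(array([539.52452809, 224.53609763, 359.06729883]), array([-3.14123143e+00,  1.06244764e-03,  3.56737492e-01]))
[617.00419272 253.53992332 501.68826458] [[494.49904203 322.01645986]
 [482.79548945 299.89721172]
 [285.77152963 266.43846585]]
```

View pics/d.png

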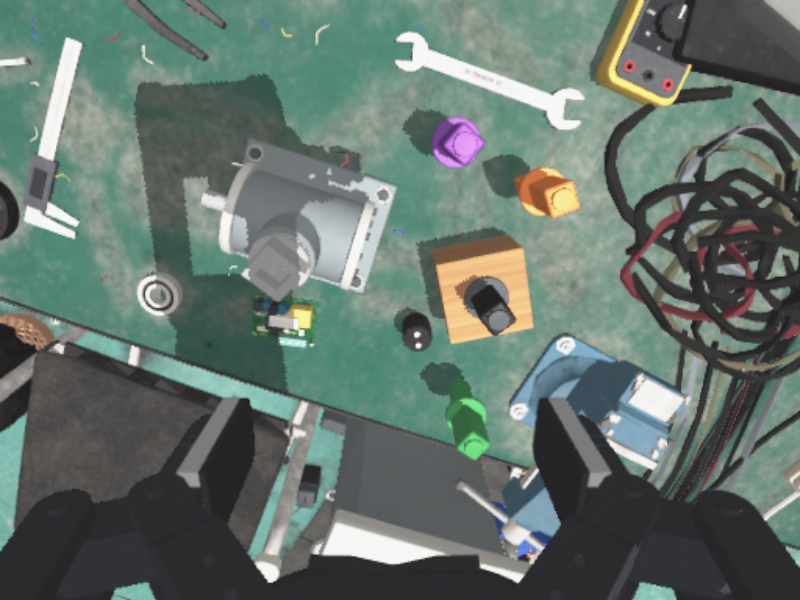

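The wrist view shows the driver handle top at (497,318), the stand (485,295), the plug head (275,268), the capacitor (417,330), the board (285,318) and the spanner (490,80). Now I'll fit the geometry.

```bash
cat > fit.py <<'E'
from h import *
import sys
def analyse(f):
    z=np.load(f); p={k:z[k] for k in("camera_matrix","k1","world_from_camera")}; C=cloud(z["d"],p); ok=z["d"]>0
    X=C[ok];col=z["im"][ok].astype(int)
    n1=np.hypot(X[:,0]-507,X[:,1]-123)<75
    t=X[n1&(col[:,0]>col[:,2]+40)&(abs(X[:,2]-62)<4)]
    if len(t)>50: print(f,"stand",cv2.minAreaRect(t[:,:2].astype(np.float32)),np.median(t[:,2]))
    for a,b in((112,125),(62,70)):
        t=X[n1&(X[:,2]>a)&(X[:,2]<b)&(col[:,0]<col[:,2]+20)]
        if len(t)>20: print("driver z",a,len(t),np.median(t,0).round(1),[np.round(q,2) for q in cv2.minAreaRect(t[:,:2].astype(np.float32))])
    # plug head plane
    n2=(np.linalg.norm(X-[494,298,130],axis=1)<40)&(X[:,2]>115)
    t=X[n2]; rng=np.random.default_rng(0); best=(0,)
    for i in range(600):
        a=t[rng.choice(len(t),3,False)]; n=np.cross(a[1]-a[0],a[2]-a[0]); l=np.linalg.norm(n)
        if l<50: continue
        n/=l; n*=np.sign(n[2])
        if n[2]<.9: continue
        m=abs((t-a[0])@n)<1.2
        if m.sum()>best[0]: best=(m.sum(),m)
    q=t[best[1]]; c=q.mean(0); n=np.linalg.svd(q-c)[2][2]; n*=np.sign(n[2])
    ex=np.cross(n,[0,0,1]);ex/=np.linalg.norm(ex);ey=np.cross(n,ex)
    r=cv2.minAreaRect(np.c_[(q-c)@ex,(q-c)@ey].astype(np.float32))
    ctr=c+ex*r[0][0]+ey*r[0][1]
    print("plug head n",len(q),"normal",n.round(3),"lean",np.arccos(n[2]).round(3),"az",np.arctan2(n[1],n[0]).round(3),"ctr",ctr.round(1),r)
    # foot
    n3=(np.hypot(X[:,0]-500,X[:,1]-297)<115)&(X[:,2]>6)&(X[:,2]<17)&(col.max(1)-col.min(1)<35)
    t=X[n3]; 
    if len(t)>50: print("foot",len(t),np.median(t[:,2]),cv2.minAreaRect(t[:,:2].astype(np.float32)))
    return C,z,p
if __name__=="__main__":
    for f in sys.argv[1:]: analyse(f)
E
python3 fit.py scene.npz side.npz w1.npz
python3 - <<'E'
from h import *
# close view of the plug: TCP so that plug appears mid image
print(rel([470,280,215],down(0.35)), rel([500,130,215],down(0.35)))
E
```

```text
scene.npz stand ((507.74786376953125, 122.80066680908203), (79.79703521728516, 84.9637680053711), 32.42078399658203) 61.921509342395666
driver z 112 110 [505.5 127.1 119.1] [array([509.61, 122.36]), array([24.26, 28.78]), np.float64(59.31)]
driver z 62 86 [503.6 133.7  67.8] [array([506.61, 129.63]), array([37.29, 28.71]), np.float64(16.49)]
plug head n 153 normal [-0.244 -0.011  0.97 ] lean 0.247 az -3.097 ctr [487.4 304.3 137.8] ((0.006653785705566406, -0.08352851867675781), (36.88960266113281, 37.35216522216797), 63.339202880859375)
foot 1494 11.766101879826067 ((473.6797180175781, 327.14996337890625), (186.917236328125, 130.69149780273438), 56.91445541381836)
side.npz stand ((508.3480529785156, 123.1795425415039), (81.21204376220703, 85.15508270263672), 34.806304931640625) 60.89317782441614
driver z 112 82 [505.9 130.1 118.3] [array([508.96, 126.8 ]), array([23.07, 25.33]), np.float64(72.12)]
driver z 62 75 [503.7 134.9  66.8] [array([506.56, 131.75]), array([36.58, 30.  ]), np.float64(13.54)]
plug head n 141 normal [-0.26  -0.018  0.965] lean 0.264 az -3.072 ctr [487.6 304.3 136
[... 297 characters left out ...]
0476531982422, 80.82955932617188), 32.578125) 61.94715946420436
driver z 112 332 [512.7 125.1 120.6] [array([511.14, 122.74]), array([23.46, 24.  ]), np.float64(60.57)]
driver z 62 255 [519.3 131.4  67.9] [array([513.63, 125.65]), array([32.56, 39.89]), np.float64(44.66)]
plug head n 506 normal [-0.26  -0.002  0.965] lean 0.263 az -3.135 ctr [489.2 304.1 138. ] ((0.20986366271972656, 0.45996665954589844), (37.52714538574219, 35.608192443847656), 66.1638412475586)
foot 2278 12.029209463918505 ((478.24591064453125, 303.8307800292969), (183.53985595703125, 150.20872497558594), 2.5616025924682617)
[ 0.0002  0.0017  0.0058 -0.0445 -0.0776  0.1442] [ 0.0002  0.0017  0.0058 -0.0687  0.0735  0.1442]
```

In the tool's units: 0.144 m / 0.75 = 0.192, -0.0776 m / 0.75 = -0.1035.

Emit:
move_arm(motion=[[0,0,0,-0.0593,-0.1035,0.192,0.0854],[0,0,0,-0.0593,-0.1035,0.192,0.0854],[0,0,0,-0.0593,-0.1035,0.192,0.0854],[0,0,0,-0.0593,-0.1035,0.192,0.0854],[0,0,0,-0.0593,-0.1035,0.192,0.0854]])

```text
clock: 2.78
eef_pos: [471.7, 278.9, 217.5]
tcp_rot: [3.142, -0.002, 0.353]
contact_force: [0.0, -0.6, 0.0]
opening: 1.002
grasp_force: 0.0
```

```bash
python3 - <<'E'
from h import *
print(pose()[:2])
im,d,p=grab("wrist"); np.savez("w2",im=im,d=d,**{k:np.array(v) for k,v in p.items()})
save("e.png",cv2.resize(im,(800,600)))
# gripper placements: y axis of tool along a handle side normal
for y in (60.6,-29.4): print(y,rel([510,122.5,170],down(np.deg2rad(y))))
E
python3 fit.py w2.npz
```

```text
(array([471.74453299, 278.94527521, 217.50096291]), array([ 3.14150212e+00, -1.92313167e-03,  3.53370018e-01]))
60.6 [ 0.0009 -0.0029 -0.7047 -0.0188  0.1601  0.0478]
-29.4 [-0.0014 -0.0027  0.8661 -0.0188  0.1601  0.0478]
w2.npz stand ((510.8030700683594, 122.34759521484375), (81.11952209472656, 80.92798614501953), 32.480621337890625) 62.04153807313355
driver z 112 816 [511.4 127.1 120.2] [array([510.48, 123.28]), array([24.05, 24.24]), np.float64(58.72)]
driver z 62 562 [513.5 133.6  67.8] [array([511.41, 127.39]), array([32.53, 39.99]), np.float64(81.6)]
plug head n 1463 normal [-0.258 -0.019  0.966] lean 0.262 az -3.07 ctr [489.  304.2 138.1] ((-0.4403524398803711, 1.151712417602539), (36.959964752197266, 36.53987121582031), 62.74058151245117)
foot 3177 12.050004537592315 ((478.0578918457031, 303.6891174316406), (183.02587890625, 151.31707763671875), 2.372083902359009)
```

View pics/e.png

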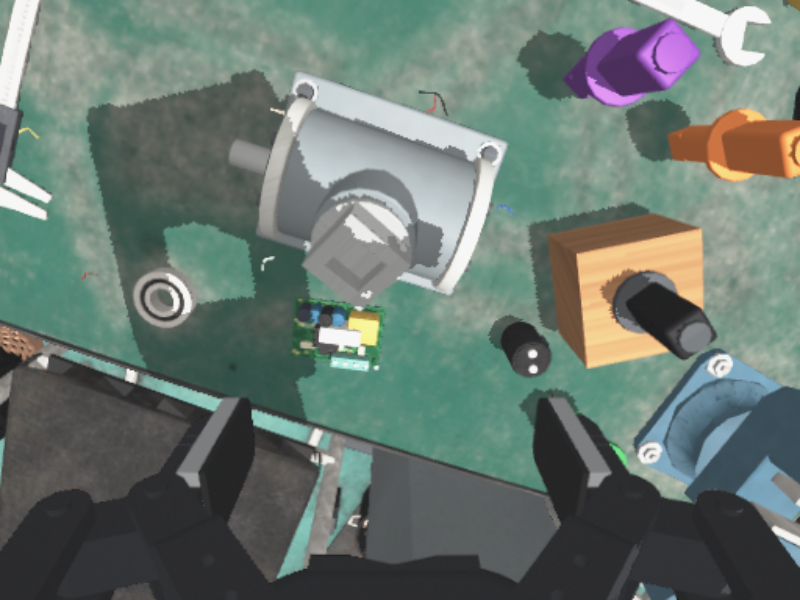

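The close wrist view shows the plug head at (360,255) with its recess turned about 45° in the image, the driver handle at (690,335) and the capacitor at (527,350). Now I'll compute the plug axes and the grasp move.

```bash
python3 - <<'E'
from h import *
z=np.load("w2.npz");p={k:z[k] for k in("camera_matrix","k1","world_from_camera")};C=cloud(z["d"],p)
# back foot edge direction from pixel rays on plane z=12
K,k,T=p["camera_matrix"],p["k1"],p["world_from_camera"]
uv=np.array([[298,75],[507,145]])*.64
n=cv2.undistortPoints(uv[:,None].astype(float),K,np.array([k,0,0,0.]))[:,0]; d=np.c_[n,[1,1]]@T[:3,:3].T
P=T[:3,3]+d*((12-T[2,3])/d[:,2])[:,None]; e=P[0]-P[1]; print(P,np.linalg.norm(e),"housing yaw",np.arctan2(-e[0],e[1]))
X=C[z["d"]>0]
z1=np.load("w1.npz");X1=cloud(z1["d"],{k:z1[k] for k in p})[z1["d"]>0]
for yaw in(60,-30,150):
    a=np.deg2rad(yaw); yv=np.array([np.sin(a),-np.cos(a)]); xv=np.array([np.cos(a),np.sin(a)])
    D=X1[:,:2]-[510.6,123]; m=(abs(D@xv)<22)&(abs(D@yv)>25)&(abs(D@yv)<75); print(yaw,"max z under fingers",X1[m][:,2].max())
print(sensors.sense()["qpos"].round(3))
for yaw in(60,-30): print(yaw,rel([510.6,123,190],down(np.deg2rad(yaw))))
E
```

```text
[[562.59213635 378.48457576  12.        ]
 [569.44361611 233.18764777  12.        ]] 145.45837912354733 housing yaw 0.04712011682855617
60 max z under fingers 64.55198749088225
-30 max z under fingers 430.11885295455227
150 max z under fingers 430.11885295455227
[ 0.531  0.247  1.814 -0.     1.078  1.749]
60 [ 0.0009 -0.0029 -0.6942 -0.018   0.1598  0.0278]
-30 [-0.0014 -0.0027  0.8766 -0.018   0.1598  0.0278]
```

In the tool's units: 0.16 m / 0.75 = 0.2133, -0.018 m / 0.75 = -0.024, -0.694 rad / 6.2832 = -0.1105.

Emit:
move_arm(motion=[[0,0,-0.1105,-0.024,0.2133,0.0373,0.0854],[0,0,-0.1105,-0.024,0.2133,0.0373,0.0854],[0,0,-0.1105,-0.024,0.2133,0.0373,0.0854],[0,0,-0.1105,-0.024,0.2133,0.0373,0.0854],[0,0,-0.1105,-0.024,0.2133,0.0373,0.0854],[0,0,-0.1105,-0.024,0.2133,0.0373,0.0854],[0,0,-0.1105,-0.024,0.2133,0.0373,0.0854]])

```text
clock: 3.7
eef_pos: [509.4, 123.6, 188.5]
tcp_rot: [3.141, -0.001, 1.046]
contact_force: [-0.4, -0.2, -0.3]
opening: 1.007
grasp_force: 0.0
```

```bash
python3 - <<'E'
from h import *
print(pose()[:2])
im,d,p=grab("wrist"); np.savez("w3",im=im,d=d,**{k:np.array(v) for k,v in p.items()})
print(rel([510.6,123,76],down(np.deg2rad(59.7))))
E
python3 fit.py w3.npz
```

```text
(array([509.41129184, 123.5927925 , 188.51616899]), array([ 3.14093107e+00, -6.30591435e-04,  1.04643053e+00]))
[ 4.000e-04 -4.000e-04  5.100e-03  1.000e-04  1.400e-03  1.124e-01]
w3.npz stand ((510.3436584472656, 122.1202392578125), (80.70787048339844, 80.64187622070312), 32.39017868041992) 62.038998570845195
driver z 112 1033 [511.8 125.1 120.6] [array([510.44, 123.2 ]), array([23.42, 23.68]), np.float64(59.0)]
driver z 62 667 [518.2 132.5  68. ] [array([512.47, 126.39]), array([33.34, 39.93]), np.float64(60.34)]
plug head n 400 normal [-0.251  0.017  0.968] lean 0.254 az 3.072 ctr [485.4 284.5 120.5] ((-0.387988805770874, 0.7506351470947266), (35.0403938293457, 7.146864414215088), 71.44085693359375)
foot 3553 12.04429798809798 ((475.869873046875, 265.7281494140625), (82.04048919677734, 199.95529174804688), 69.33236694335938)
```

In the tool's units: 0.1124 m / 0.75 = 0.1499, 0.06 m / 0.75 = 0.08, 0.006 rad / 6.2832 = 0.001.

Emit:
move_arm(motion=[[0,0,0.001,0,0.0009,0.08,0.0854],[0,0,0.001,0,0.0013,0.1499,0.0854],[0,0,0.001,0,0.0013,0.1499,0.0854],[0,0,0.001,0,0.0013,0.1499,0.0854]])

```text
clock: 4.25
eef_pos: [510.9, 123.1, 77.1]
tcp_rot: [3.141, -0.001, 1.042]
contact_force: [0.6, 0.4, 0.3]
opening: 0.998
grasp_force: 0.0
```

Emit:
move_arm(motion=[[0,0,0,0,0,0,0.02],[0,0,0,0,0,0,0.02],[0,0,0,0,0,0,0.02],[0,0,0,0,0,0,0.02],[0,0,0,0,0,0,0.02],[0,0,0,0,0,0,0.02]], grip_force=60)

```text
clock: 5.0
eef_pos: [510.4, 122.7, 76.3]
tcp_rot: [3.141, -0.001, 1.042]
contact_force: [-1.8, -1.1, 7.7]
opening: 0.269
grasp_force: 58.4
```

In the tool's units: -0.17 m / 0.75 = -0.2267, -0.14 m / 0.75 = -0.1867.

Emit:
move_arm(motion=[[0,0,0,0,0,-0.0533,0.02],[0,0,0,0,0,-0.12,0.02],[0,0,0,0,0,-0.1867,0.02],[0,0,0,0,0,-0.2267,0.02],[0,0,0,0,0,-0.2267,0.02]])

```text
clock: 5.62
eef_pos: [511.2, 122.9, 247.9]
tcp_rot: [3.138, -0.003, 1.042]
contact_force: [0.9, -0.5, -2.1]
opening: 0.274
grasp_force: 60.1
```

```bash
cat > plug.py <<'E'
from h import *
z=np.load("w2.npz");p={k:z[k] for k in("camera_matrix","k1","world_from_camera")};C=cloud(z["d"],p)
y=0.047; N=np.array([-np.sin(.26)*np.cos(y),-np.sin(.26)*np.sin(y),np.cos(.26)])
X=C[z["d"]>0]; q=X[np.linalg.norm(X-[489,304,138],axis=1)<29]
c0=np.array([489,304.2,138.1]); h=(q-c0)@N; q=q[abs(h)<1.5]; h0=np.median((q-c0)@N)
ex=np.array([np.cos(.26)*np.cos(y),np.cos(.26)*np.sin(y),np.sin(.26)]); ey=np.cross(N,ex)  # plug x,y
A=np.c_[(q-c0)@ex,(q-c0)@ey].astype(np.float32)
r=cv2.minAreaRect(A); HEAD=c0+ex*r[0][0]+ey*r[0][1]+h0*N; ANG=np.deg2rad(r[2])%(np.pi/2)
SEAT=HEAD-12*N
def toolR(a):
    """tool pointing down the plug axis, tool x at angle a (rad, ccw about plug z) from plug x"""
    x=ex*np.cos(a)+ey*np.sin(a); zz=-N; return R.from_matrix(np.c_[x,np.cross(zz,x),zz])
E
python3 - <<'E'
from plug import *
print("rect",r,"h0",h0,"HEAD",HEAD.round(2),"ANG",ANG)
print(pose()[:2],sensors.sense()["contact_force"],sensors.sense()["wrist_torque"])
im,d,p=grab("wrist"); np.savez("w4",im=im,d=d,**{k:np.array(v) for k,v in p.items()})
for i in range(-1,3):
    a=ANG+i*np.pi/2; print(i,a,rel(SEAT+N*(74.3+45),toolR(a)))
save("f.png",cv2.resize(im,(800,600)))
E
python3 fit.py w3.npz | tail -2
```

```text
rect ((0.0013103485107421875, -0.025373458862304688), (36.5419921875, 36.95900344848633), 64.19649505615234) h0 0.00403218093786841 HEAD [489.   304.17 138.1 ] ANG 1.1204402069701205
(array([511.24033363, 122.94592775, 247.85786022]), array([ 3.13829507, -0.00314908,  1.04173241])) [ 0.91284527 -0.54115056 -2.07507606] [ 0.00366102 -0.00244296 -0.02990482]
-1 -0.4503561198247761 [-0.0762  0.272   1.4363  0.131  -0.133   0.0041]
0 1.1204402069701205 [-0.2256  0.1268 -0.1251  0.131  -0.133   0.0041]
1 2.691236533765017 [-0.2814 -0.0788 -1.6861  0.131  -0.133   0.0041]
2 4.262032860559914 [ 0.191   0.3397  2.9916  0.131  -0.133   0.0041]
plug head n 400 normal [-0.251  0.017  0.968] lean 0.254 az 3.072 ctr [485.4 284.5 120.5] ((-0.387988805770874, 0.7506351470947266), (35.0403938293457, 7.146864414215088), 71.44085693359375)
foot 3553 12.04429798809798 ((475.869873046875, 265.7281494140625), (82.04048919677734, 199.95529174804688), 69.33236694335938)
```

View pics/f.png

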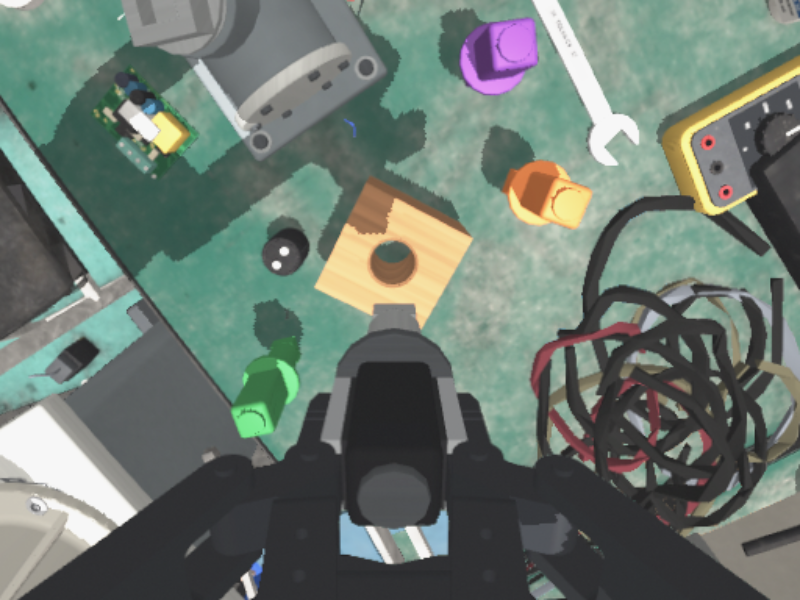

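The driver is held squarely, with its bit at (393,315) and the empty stand hole at (393,262). The plug is out of view at top left. Next I hover over the plug.

In the tool's units: -0.133 m / 0.75 = -0.1773, 0.131 m / 0.75 = 0.1747, -0.2256 rad / 6.2832 = -0.0359.

Emit:
move_arm(motion=[[-0.0359,0.0202,-0.0199,0.1747,-0.1773,0.0053,0.02],[-0.0359,0.0202,-0.0199,0.1747,-0.1773,0.0053,0.02],[-0.0359,0.0202,-0.0199,0.1747,-0.1773,0.0053,0.02],[-0.0359,0.0202,-0.0199,0.1747,-0.1773,0.0053,0.02],[-0.0359,0.0202,-0.0199,0.1747,-0.1773,0.0053,0.02],[-0.0359,0.0202,-0.0199,0.1747,-0.1773,0.0053,0.02],[-0.0359,0.0202,-0.0199,0.1747,-0.1773,0.0053,0.02],[-0.0359,0.0202,-0.0199,0.1747,-0.1773,0.0053,0.02]])

```text
clock: 6.68
eef_pos: [461.7, 302.1, 241.6]
tcp_rot: [2.908, -0.111, 1.179]
contact_force: [0.0, -0.3, -1.4]
opening: 0.277
grasp_force: 60.5
```

```bash
python3 - <<'E'
from plug import *
print(pose()[:2],sensors.sense()["contact_force"])
im,d,p=grab("wrist"); np.savez("w5",im=im,d=d,**{k:np.array(v) for k,v in p.items()})
P,rr,_=pose(); Rt=R.from_euler("xyz",rr)
# predicted outlines
def sq(c,x,yv,w): return [c+x*a*w/2+yv*b*w/2 for a,b in((1,1),(1,-1),(-1,-1),(-1,1))]
u=np.cos(ANG)*ex+np.sin(ANG)*ey; v=np.cross(N,u)
big=cv2.resize(im,None,fx=4,fy=4,interpolation=cv2.INTER_CUBIC)
M=Rt.as_matrix(); tip=P+M[:,2]*74.3
for pts,col in((sq(HEAD,u,v,36),(255,0,0)),(sq(HEAD,u,v,20.4),(255,0,0)),(sq(tip,M[:,0],M[:,1],17),(0,0,255)),(sq(tip-2*M[:,2],M[:,0],M[:,1],19),(0,255,0))):
    cv2.polylines(big,[(4*proj(pts,p)+1.5).round().astype(int)],True,col,1)
c=(4*proj([HEAD+10*N],p)[0]).astype(int); print(c)
save("g.png",big[max(0,c[1]-300):c[1]+300,max(0,c[0]-400):c[0]+400])
C=cloud(d,p); X=C[d>0]; q=X[(np.linalg.norm(X-HEAD,axis=1)<30)]; q=q[abs((q-HEAD)@N)<2]
print(len(q),np.median((q-HEAD)@N),(lambda a:cv2.minAreaRect(a.astype(np.float32)))(np.c_[(q-HEAD)@ex,(q-HEAD)@ey]))
E
```

```text
(array([461.7090959 , 302.08807509, 241.63038911]), array([ 2.9076401 , -0.11133094,  1.17917498])) [ 0.04232264 -0.27904608 -1.36032831]
[1005  773]
969 0.08249466991438655 ((-0.01894092559814453, 0.3004951477050781), (36.206729888916016, 36.04734802246094), 64.642822265625)
```

View pics/g.png

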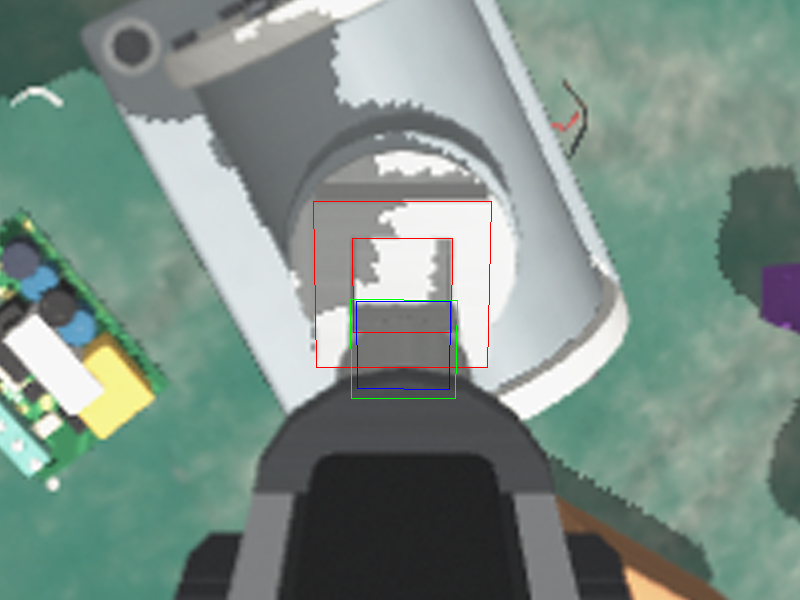

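Predicted outlines (red: head and recess, blue/green: bit) match the image: recess edges at x=352/452 and bit front edge at y≈302. I approach to just above the head.

```bash
python3 - <<'E'
from plug import *
print(rel(SEAT+N*(74.3+15)+.2*ey,toolR(ANG+.005)))
E
```

```text
[-0.001   0.001  -0.006   0.0007 -0.0004  0.0298]
```

In the tool's units: 0.0298 m / 0.75 = 0.0397, 0.0007 m / 0.75 = 0.0009, -0.006 rad / 6.2832 = -0.001.

Emit:
move_arm(motion=[[0,0,-0.001,0.0009,-0.0005,0.02,0.02],[0,0,-0.001,0.0009,-0.0005,0.0397,0.02],[0,0,-0.001,0.0009,-0.0005,0.0397,0.02],[0,0,-0.001,0.0009,-0.0005,0.0397,0.02]])

```text
clock: 7.22
eef_pos: [468.8, 304.0, 212.5]
tcp_rot: [2.907, -0.109, 1.187]
contact_force: [-0.0, 0.8, -0.9]
opening: 0.27
grasp_force: 60.4
```

```bash
python3 - <<'E'
from plug import *
s=sensors.sense();print(s["contact_force"],s["wrist_torque"],rel(SEAT+N*(74.3+15)+.2*ey,toolR(ANG+.005)),rel(SEAT+N*(74.3)+.2*ey,toolR(ANG+.005)))
E
```

```text
[-0.02908414  0.81105099 -0.93243725] [-0.00949561  0.16192601 -0.01957693] [-0.0014  0.0014  0.0013 -0.0004  0.0006 -0.0002] [-0.0014  0.0014  0.0013 -0.0003  0.0006  0.0148]
```

In the tool's units: 0.006 m / 0.75 = 0.008, 0.0003 m / 0.75 = 0.0004.

Emit:
move_arm(motion=[[0,0,0,-0.0003,0.0004,0.0027,0.02],[0,0,0,-0.0003,0.0004,0.0053,0.02],[0,0,0,-0.0003,0.0004,0.008,0.02],[0,0,0,-0.0003,0.0004,0.008,0.02]])

```text
clock: 7.72
eef_pos: [470.5, 303.7, 206.9]
tcp_rot: [2.907, -0.11, 1.187]
contact_force: [-0.8, -0.1, -1.1]
opening: 0.273
grasp_force: 60.4
```

```bash
python3 - <<'E'
from plug import *
s=sensors.sense();P,rr,_=pose();print("F tool",R.from_euler("xyz",rr).inv().apply(s["contact_force"]),s["wrist_torque"],rel(SEAT+N*(74.3)+.2*ey,toolR(ANG+.005)))
E
```

```text
F tool [-0.49788034 -0.94442691  0.90186584] [-0.03998836  0.16720541 -0.0266001 ] [-0.0013  0.001   0.0012 -0.0001  0.0003  0.0089]
```

In the tool's units: 0.006 m / 0.75 = 0.008, 0.004 m / 0.75 = 0.0053.

Emit:
move_arm(motion=[[0,0,0,0,0,0.0027,0.02],[0,0,0,0,0,0.0053,0.02],[0,0,0,0,0,0.008,0.02],[0,0,0,0,0,0.008,0.02]])

```text
clock: 8.22
eef_pos: [472.0, 303.8, 201.0]
tcp_rot: [2.907, -0.11, 1.186]
contact_force: [0.1, 0.5, -2.7]
opening: 0.271
grasp_force: 60.4
```

```bash
cat > st.py <<'E'
from plug import *
s=sensors.sense();P,rr,_=pose();Ri=R.from_euler("xyz",rr).inv();print("F tool",Ri.apply(s["contact_force"]).round(2),"M tool",Ri.apply(s["wrist_torque"]).round(3),rel(SEAT+N*(74.3)+.2*ey,toolR(ANG+.005)),"t",s["clock"],"q6",s["qpos"][5])
E
python3 st.py
```

```text
F tool [ 0.19 -0.74  2.62] M tool [ 0.145 -0.057 -0.05 ] [-0.0013  0.0012  0.0012 -0.0001  0.0003  0.0029] t 8.225 q6 1.1887566989479277
```

In the tool's units: 0.0018 m / 0.75 = 0.0024, 0.001 m / 0.75 = 0.0013.

Emit:
move_arm(motion=[[0,0,0,0,0,0.0013,0.02],[0,0,0,0,0,0.0024,0.02],[0,0,0,0,0,0.0024,0.02]])

```text
clock: 8.6
eef_pos: [472.5, 303.9, 199.4]
tcp_rot: [2.907, -0.11, 1.186]
contact_force: [0.0, 0.1, -1.2]
opening: 0.276
grasp_force: 60.4
```

```bash
python3 st.py
```

```text
F tool [-0.04 -0.3   1.17] M tool [ 0.188 -0.099  0.043] [-0.0012  0.0009  0.0011 -0.0002  0.0002  0.0012] t 8.6 q6 1.1892789660486855
```

In the tool's units: 0.001 m / 0.75 = 0.0013, 0.0005 m / 0.75 = 0.0007.

Emit:
move_arm(motion=[[0,0,0,0,0,0.0007,0.02],[0,0,0,0,0,0.0013,0.02],[0,0,0,0,0,0.0013,0.02]])

```text
clock: 8.98
eef_pos: [472.8, 303.9, 198.5]
tcp_rot: [2.907, -0.11, 1.187]
contact_force: [-0.2, -0.7, -1.0]
opening: 0.274
grasp_force: 60.4
```

```bash
python3 st.py
```

```text
F tool [-0.83 -0.16  0.9 ] M tool [ 0.198 -0.104 -0.007] [-0.0011  0.0009  0.0012 -0.0002  0.0002  0.0002] t 8.975 q6 1.1894927370203248
```

In the tool's units: 0.001 m / 0.75 = 0.0013, 0.0005 m / 0.75 = 0.0007.

Emit:
move_arm(motion=[[0,0,0,0,0,0.0007,0.02],[0,0,0,0,0,0.0013,0.02],[0,0,0,0,0,0.0013,0.02]])

```text
clock: 9.35
eef_pos: [473.0, 304.0, 198.1]
tcp_rot: [2.907, -0.11, 1.186]
contact_force: [-3.6, -0.6, 5.2]
opening: 0.278
grasp_force: 61.7
```

```bash
python3 st.py
```

```text
F tool [-1.31 -1.78 -5.97] M tool [ 0.467 -0.394  0.   ] [-0.001   0.0005  0.001  -0.0004  0.0002 -0.0003] t 9.35 q6 1.1898107593513343
```

In the tool's units: 0.0002 m / 0.75 = 0.0003, 0.0001 m / 0.75 = 0.0001, 0.08 rad / 6.2832 = 0.0127.

Emit:
move_arm(motion=[[0,0,0.0048,0,0,0,0.02],[0,0,0.0127,0,0,0,0.02],[0,0,0.0207,0,0,0,0.02],[0,0,0.0302,0,0,0,0.02],[0,0,0.0398,0,0,0.0001,0.02],[0,0,0.0493,0,0,0.0001,0.02],[0,0,0.0589,0,0,0.0003,0.02],[0,0,0.0589,0,0,0.0003,0.02]])

```text
clock: 10.35
eef_pos: [473.4, 304.0, 198.0]
tcp_rot: [2.961, -0.188, 0.82]
contact_force: [-2.3, -1.5, 6.1]
opening: 0.272
grasp_force: 61.5
```

```bash
python3 st.py
```

```text
F tool [-1.49  0.51 -6.47] M tool [-0.075 -0.509 -0.019] [-3.000e-04  4.000e-04 -3.697e-01 -5.000e-04 -0.000e+00 -4.000e-04] t 10.35 q6 1.5608666985977206
```

In the tool's units: 0.0002 m / 0.75 = 0.0003, 0.0001 m / 0.75 = 0.0001, 0.46 rad / 6.2832 = 0.0732.

Emit:
move_arm(motion=[[0,0,0.0095,0,0,0,0.02],[0,0,0.0191,0,0,0,0.02],[0,0,0.0286,0,0,0.0001,0.02],[0,0,0.0382,0,0,0.0001,0.02],[0,0,0.0477,0,0,0.0001,0.02],[0,0,0.0573,0,0,0.0003,0.02],[0,0,0.0668,0,0,0.0003,0.02],[0,0,0.0732,0,0,0.0003,0.02]])

```text
clock: 11.35
eef_pos: [473.5, 303.9, 197.8]
tcp_rot: [3.064, -0.248, 0.352]
contact_force: [-1.5, -2.0, 4.9]
opening: 0.275
grasp_force: 61.4
```

```bash
python3 st.py
```

```text
F tool [-0.85  1.74 -5.18] M tool [-0.423 -0.305 -0.104] [-0.000e+00  4.000e-04 -8.304e-01 -5.000e-04  1.000e-04 -6.000e-04] t 11.35 q6 2.0216414593567804
```

Another 0.5 rad brings the total to 1.33.

In the tool's units: 0.0002 m / 0.75 = 0.0003, 0.0001 m / 0.75 = 0.0001, 0.49 rad / 6.2832 = 0.078.

Emit:
move_arm(motion=[[0,0,0.0095,0,0,0,0.02],[0,0,0.0191,0,0,0,0.02],[0,0,0.0286,0,0,0.0001,0.02],[0,0,0.0382,0,0,0.0001,0.02],[0,0,0.0509,0,0,0.0001,0.02],[0,0,0.0637,0,0,0.0003,0.02],[0,0,0.0732,0,0,0.0003,0.02],[0,0,0.078,0,0,0.0003,0.02]])

```text
clock: 12.35
eef_pos: [473.6, 303.8, 197.6]
tcp_rot: [-3.091, -0.255, -0.154]
contact_force: [-1.0, -3.2, 5.6]
opening: 0.274
grasp_force: 61.4
```

Emit:
move_arm(motion=[[0,0,0,0,0,0,0.02],[0,0,0,0,0,0,0.02],[0,0,0,0,0,0,0.02]])

```text
clock: 12.72
eef_pos: [473.7, 303.8, 197.6]
tcp_rot: [-3.091, -0.255, -0.153]
contact_force: [-0.5, -2.4, 5.4]
opening: 0.274
grasp_force: 61.4
```

```bash
python3 st.py
```

```text
F tool [ 1.23  2.16 -5.34] M tool [-0.563  0.071 -0.037] [ 3.0000e-04  5.0000e-04 -1.3189e+00 -4.0000e-04  3.0000e-04 -8.0000e-04] t 12.725 q6 2.510182191020095
```

In the tool's units: -0.055 m / 0.75 = -0.0733, -0.04 m / 0.75 = -0.0533, -0.03 rad / 6.2832 = -0.0048.

Emit:
move_arm(motion=[[0,0,-0.0048,0,0,0,0.02],[0,0,-0.0048,0,0,-0.004,0.02],[0,0,-0.0048,0,0,-0.0093,0.02],[0,0,-0.0048,0,0,-0.016,0.02],[0,0,-0.0048,0,0,-0.0267,0.02],[0,0,-0.0048,0,0,-0.0533,0.02],[0,0,-0.0048,0,0,-0.0733,0.02],[0,0,-0.0048,0,0,-0.0733,0.02]])

```text
clock: 13.72
eef_pos: [459.4, 303.8, 251.6]
tcp_rot: [-3.097, -0.257, -0.122]
contact_force: [0.6, -0.5, -0.9]
opening: 0.274
grasp_force: 60.6
```

```bash
python3 - <<'E'
from plug import *
im,d,p=grab("wrist"); C=cloud(d,p); X=C[d>0]; q=X[(np.linalg.norm(X-HEAD,axis=1)<28)]; q=q[abs((q-HEAD)@N)<2]
print(len(q),(lambda a:cv2.minAreaRect(a.astype(np.float32)))(np.c_[(q-HEAD)@ex,(q-HEAD)@ey]),"start deg",np.rad2deg(ANG))
z=np.load("w4.npz");pp={k:z[k] for k in("camera_matrix","k1","world_from_camera")};im4=z["im"].astype(int)
X=cloud(z["d"],pp); m=(abs(X[...,2]-62)<3)&(im4[...,0]>im4[...,2]+40)&(np.hypot(X[...,0]-510.6,X[...,1]-122.3)<30)
# hole inner rim points: nearest top points per direction around centre guess
from scipy.optimize import least_squares
t=X[m][:,:2]; c=np.array([510.6,122.3])
for _ in range(3):
    D=t-c; a=np.arctan2(D[:,1],D[:,0]); rr=np.hypot(*D.T); b=((a+np.pi)/(2*np.pi)*36).astype(int)
    pts=np.array([t[b==i][rr[b==i].argmin()] for i in range(36) if (b==i).any() and rr[b==i].min()<22])
    f=least_squares(lambda v:np.hypot(*(pts-v[:2]).T)-v[2],[*c,15.5],loss="soft_l1"); c=f.x[:2]
print("hole",f.x,len(pts))
print(pose()[:2]); 
for yaw in(0,59.7,-30.3):
    print(yaw,rel([510.6,122.5,76+110],down(np.deg2rad(yaw))))
E
```

```text
889 ((0.13857650756835938, 0.08940696716308594), (36.038612365722656, 36.36685562133789), 84.2896957397461) start deg 64.19649505615234
hole [510.44168426 122.73078819  15.61832992] 36
(array([459.18362976, 303.48671862, 250.6788038 ]), array([-3.09796719, -0.25590049, -0.12192309]))
0 [-0.0277 -0.2582 -0.1157  0.0543  0.1768  0.0734]
59.7 [ 0.1104 -0.2513 -1.1515  0.0543  0.1768  0.0734]
-30.3 [-0.0949 -0.2435  0.4102  0.0543  0.1768  0.0734]
```

The plug head now reads 84.3°, which against 64.2° (mod 90) means it turned about 1.22 rad clockwise. Now back over the stand.

```bash
python3 - <<'E'
from h import *
print(rel([510.4,122.7,240],down(np.deg2rad(59.7))))
E
```

```text
[ 0.1104 -0.2513 -1.1515  0.0677  0.1743  0.0212]
```

In the tool's units: 0.1743 m / 0.75 = 0.2324, 0.0677 m / 0.75 = 0.0903, -1.152 rad / 6.2832 = -0.1833.

Emit:
move_arm(motion=[[0.0175,-0.0399,-0.1833,0.0903,0.2324,0.0283,0.02],[0.0175,-0.0399,-0.1833,0.0903,0.2324,0.0283,0.02],[0.0175,-0.0399,-0.1833,0.0903,0.2324,0.0283,0.02],[0.0175,-0.0399,-0.1833,0.0903,0.2324,0.0283,0.02],[0.0175,-0.0399,-0.1833,0.0903,0.2324,0.0283,0.02],[0.0175,-0.0399,-0.1833,0.0903,0.2324,0.0283,0.02],[0.0175,-0.0399,-0.1833,0.0903,0.2324,0.0283,0.02],[0.0175,-0.0399,-0.1833,0.0903,0.2324,0.0283,0.02]])

```text
clock: 14.78
eef_pos: [510.4, 122.3, 238.6]
tcp_rot: [-3.141, 0.003, 1.045]
contact_force: [-0.1, 0.6, -1.1]
opening: 0.274
grasp_force: 60.5
```

```bash
python3 - <<'E'
from h import *
print(rel([510.4,122.7,145],down(np.deg2rad(59.7))))
E
```

```text
[-0.0009  0.0027  0.0035  0.0006 -0.0001  0.0936]
```

In the tool's units: 0.09 m / 0.75 = 0.12, 0.0006 m / 0.75 = 0.0008, 0.003 rad / 6.2832 = 0.0005.

Emit:
move_arm(motion=[[0,0.0004,0.0005,0.0008,0,0.0667,0.02],[0,0.0004,0.0005,0.0008,0,0.12,0.02],[0,0.0004,0.0005,0.0008,0,0.12,0.02],[0,0.0004,0.0005,0.0008,0,0.12,0.02]])

```text
clock: 15.28
eef_pos: [511.3, 123.0, 150.4]
tcp_rot: [3.141, -0.002, 1.039]
contact_force: [0.4, -0.7, -1.3]
opening: 0.273
grasp_force: 60.3
```

```bash
python3 - <<'E'
from h import *
print(pose()[:2],rel([510.4,122.7,76.5],down(np.deg2rad(59.7))))
im,d,p=grab("wrist"); save("i.png",im[120:330,120:400].repeat(2,0).repeat(2,1))
E
```

```text
(array([511.27524322, 123.03182362, 150.44830855]), array([ 3.14075935e+00, -2.13542469e-03,  1.03924481e+00])) [ 0.0008 -0.0021 -0.0027 -0.0009 -0.0006  0.0739]
```

View pics/i.png

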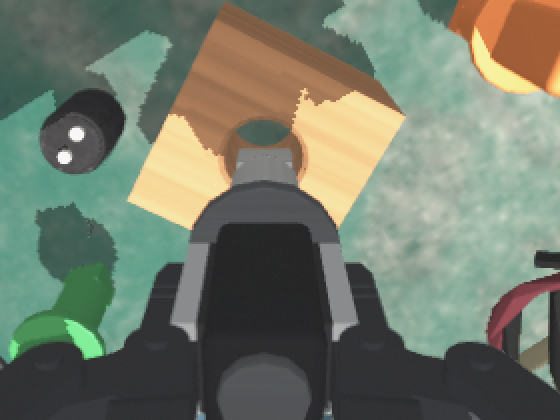

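The bit at (265,160) sits over the hole at (265,150), with the tip about 14 mm above the stand. I lower it in two steps.

In the tool's units: 0.071 m / 0.75 = 0.0947, 0.068 m / 0.75 = 0.0907, -0.003 rad / 6.2832 = -0.0005.

Emit:
move_arm(motion=[[0,-0.0003,-0.0005,-0.0009,-0.0007,0.02,0.02],[0,-0.0003,-0.0005,-0.0009,-0.0007,0.04,0.02],[0,-0.0003,-0.0005,-0.0009,-0.0007,0.06,0.02],[0,-0.0003,-0.0005,-0.0009,-0.0007,0.08,0.02],[0,-0.0003,-0.0005,-0.0009,-0.0007,0.0907,0.02],[0,-0.0003,-0.0005,-0.0009,-0.0007,0.0947,0.02],[0,-0.0003,-0.0005,-0.0009,-0.0007,0.0947,0.02]])

```text
clock: 16.2
eef_pos: [510.0, 122.7, 78.5]
tcp_rot: [3.141, 0.0, 1.042]
contact_force: [0.3, 0.3, -2.4]
opening: 0.274
grasp_force: 60.4
```

```bash
python3 - <<'E'
from h import *
print(pose()[:2],rel([510.4,122.7,76.3],down(np.deg2rad(59.7))))
E
```

```text
(array([509.96105859, 122.67675981,  78.5282874 ]), array([3.14134814e+00, 3.77499385e-04, 1.04228493e+00])) [0.0002 0.0004 0.0003 0.0002 0.0004 0.0022]
```

In the tool's units: 0.002 m / 0.75 = 0.0027, 0.001 m / 0.75 = 0.0013.

Emit:
move_arm(motion=[[0,0,0,0,0,0.0013,0.02],[0,0,0,0,0,0.0027,0.02],[0,0,0,0,0,0.0027,0.02]])

```text
clock: 16.58
eef_pos: [509.9, 122.7, 76.7]
tcp_rot: [3.141, 0.0, 1.042]
contact_force: [0.7, 0.1, -1.5]
opening: 0.27
grasp_force: 60.4
```

Emit:
move_arm(motion=[[0,0,0,0,0,0,0.03],[0,0,0,0,0,0,0.04],[0,0,0,0,0,0,0.06],[0,0,0,0,0,0,0.08],[0,0,0,0,0,0,0.0854],[0,0,0,0,0,0,0.0854],[0,0,0,0,0,0,0.0854]])

```text
clock: 17.45
eef_pos: [509.9, 122.7, 76.5]
tcp_rot: [3.141, 0.0, 1.042]
contact_force: [0.3, 0.2, 0.1]
opening: 1.0
grasp_force: 0.0
```

In the tool's units: -0.17 m / 0.75 = -0.2267, -0.13 m / 0.75 = -0.1733.

Emit:
move_arm(motion=[[0,0,0,0,0,-0.04,0.0854],[0,0,0,0,0,-0.1067,0.0854],[0,0,0,0,0,-0.1733,0.0854],[0,0,0,0,0,-0.2267,0.0854],[0,0,0,0,0,-0.2267,0.0854]])

```text
clock: 18.08
eef_pos: [511.7, 123.2, 249.9]
tcp_rot: [3.137, -0.004, 1.042]
contact_force: [0.7, 0.1, -0.4]
opening: 0.999
grasp_force: 0.0
```

```bash
python3 - <<'E'
from h import *
im,d,p=grab("wrist"); np.savez("w9",im=im,d=d,**{k:np.array(v) for k,v in p.items()}); s=sensors.sense(); print(s["contact_force"],s["opening"],s["clock"])
save("j.png",cv2.resize(im,(640,480)))
E
python3 fit.py w9.npz
```

```text
[ 0.25153167  0.60029939 -1.72216561] 0.9979256679034573 18.125
w9.npz stand ((510.4917297363281, 122.33680725097656), (80.4761734008789, 80.63211059570312), 32.374393463134766) 62.03442649807732
driver z 112 659 [510.9 124.5 120.7] [array([509.75, 123.41]), array([22.89, 23.46]), np.float64(60.23)]
driver z 62 460 [517.9 131.9  68. ] [array([511.8 , 125.91]), array([33.72, 39.14]), np.float64(58.58)]
plug head n 732 normal [-0.246  0.001  0.969] lean 0.249 az 3.136 ctr [488.7 300.1 137.2] ((5.272050857543945, -4.116201400756836), (37.35123825073242, 28.892162322998047), 86.65538024902344)
foot 2895 12.035919259967955 ((478.193603515625, 269.9239501953125), (89.96922302246094, 196.58331298828125), 78.24893951416016)
```

View pics/j.png

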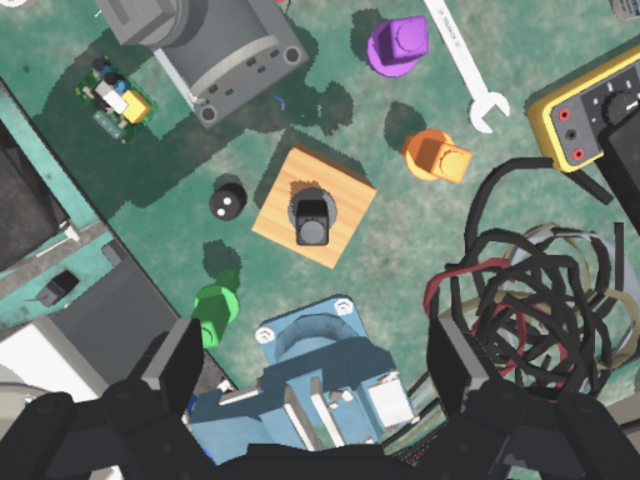

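The driver stands upright and fully down in the stand at (312,220): the collar reads 68 mm and the handle top 120.7 mm, as at the start. The capacitor (228,200) and the board (115,105) look undisturbed.

```bash
python3 -c "
from rig import order
print(order.sign_off())"
```

```text
the job is handed in; nothing more can be done
None
```

I seated the bit fully in the plug, turned the plug about 1.22 rad (70°) clockwise, put the driver back upright and fully down in its stand, and handed the job in at about 18 s; no verdict came back.

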